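# Put the bench pieces back in their own holders

## Task

Put the blue pot, the small red-lidded pot, the brass dapping block and the wooden ring clamp away, each upright (the clamp lying flat as it lies now) and fully down inside the dark wooden holder made for its shape and size: the large and small round dishes for the larger and smaller pot, the square tray for the block, the long tray for the clamp. Do not tip them over on the way, and leave the teal pot and the dark ring cone standing where they are.

Things in the scene. Friction and masses are not known exactly. Their poses are not given: they have to be found in the camera images.
- blue_pot: Loose plastic pot, blue body and white lid, standing: 57 mm diameter at the lid (top 10 mm), 54 mm at the body, 50 mm high, about 0.08 kg. Origin at the centre of its underside, z up. Belongs in large_dish.
- red_lid_pot: Loose small plastic pot, white body and red lid, standing: 40 mm diameter at the lid (top 10 mm), 39 mm at the body, 34 mm high, about 0.05 kg. Origin at the centre of its underside, z up. Belongs in small_dish.
- dapping_block: Loose brass cube with round hollows in its faces, 40x40x40 mm, about 0.48 kg. Origin at the centre of its underside, z up, x and y square to its sides. Belongs in square_tray, any of the four quarter turns.
- wood_clamp: Loose wooden ring clamp lying flat, a light-brown bar with a band round its middle: 27 mm wide over the band (x), 24 mm where gripped, tapering a little to both ends, 128 mm long (y), 23 mm high. Origin at the centre of its underside, y along its length, z up. Belongs in long_tray, either way round.
- large_dish: Fixed to the table. Origin at the centre of its underside, z up. Larger round dark-wood dish with a blue lining: inside diameter 73 mm, outside 85 mm, rim 12 mm high, inner floor 4 mm above its underside.
- small_dish: Fixed to the table. Origin at the centre of its underside, z up. Smaller round dark-wood dish with a red lining: inside diameter 55 mm, outside 67 mm, rim 12 mm high, inner floor 4 mm above its underside.
- square_tray: Fixed to the table. Origin at the centre of its underside, z up. Square dark-wood tray with a yellow lining: inside 55x55 mm, outside 67x67 mm, rim 12 mm high, inner floor 4 mm above its underside; x and y square to its sides.
- long_tray: Fixed to the table. Origin at the centre of its underside, z up. Long dark-wood tray with a green lining: inside 43 mm (x) by 144 mm (y, its length), outside 55x156 mm, rim 10 mm high, inner floor 4 mm above its underside.
- teal_pot: Bystander, loose: slim teal plastic pot with a black lid, 36 mm diameter, 46 mm high, at the right-hand side of the work. Origin at the centre of its underside. Has no holder; leave it.
- dark_cone: Bystander, loose: charcoal-grey ring display cone, 32 mm diameter at the foot, 72 mm high, at the far edge of the table. Origin at the centre of its underside. Leave it.
Mind the look-alikes: they are no part of the job. What is shaped like the small_dish but orange is not meant. Leave any purple look-alike of the red_lid_pot alone.

How it is judged:
By the outcome, as a careful person would: the job done as asked, in the order asked, and still so for the second after the job is handed in, with the robot touching nothing.
It also fails if it takes over 102 s, if anything falls off the work surface, if the arm or the gripper's body presses on something with over 40 N, if the wrist force passes 120 N, or if a joint passes its speed limit or range.

## Robot

A 7-joint arm with a two-finger parallel gripper is mounted at the origin on a cart in front of the work surface, level with it; the furniture and walls round the work are solid. World frame = base frame: x ahead of the robot, y to its left, z up, the work surface at z = 0. Lengths are in m, angles in rad, forces in N, time in s.
With the tool pointing down it reaches from about 0.4 to 0.85 m from the base axis. Payload 10.4 kg.
Tool frame: the origin (TCP) lies at the very end of the fingers, on their centre line; the grasp point (between the pads) lies 19 mm behind it (grip_point_offset is the distance from the TCP to the grasp point, in m); z points along the fingers, y is the line along which they close (so a half turn about z gives the same grasp; the last joint's range is limited). The gripper opens to 87 mm and grips with 3 to 60 N. Pads are 19 mm wide; open, the fingers measure 117 mm over their backs; the gripper's body (75 mm by 190 mm) begins 51 mm behind the grasp point.
Start: joints at [1.243, 0.332, -0.065, 1.46, 0.022, 1.35, -0.088], TCP at [0.188, -0.596, 0.223] pointing down, gripper open.
Joint ranges: [-2.6, 2.6], [-0.5, 2.12], [-1.47, 1.34], [0.16, 2.42], [-1.27, 4.41], [0.06, 2.06], [-2.6, 2.6]. Speed limits (rad/s): [2.22, 2.22, 2.79, 2.79, 3.14, 3.14, 3.14].

## Interface

Orientations are given as a unit quaternion [x, y, z, w].
In Python, from bench import * gives the robot as it stands.
- The arm moves only by the tool play_rows, never from a script. Its argument "increments" is text: rows parted by semicolons, each of 7 numbers parted by spaces: the turn, a rotation vector about the tool's x, y, z in rad, then the shift along the tool's x, y, z in m, then the opening, from 0 (shut) to 1 (fully open). A call has 1 to 8 rows; each row is the pose to reach, as a shift and turn from the pose commanded when the call began, along the tool's axes at that moment; what a row does not reach only later rows make up. A row lasts 1/10 s, in which the tool goes at most 50 mm and 8.59 degrees, less where a joint would pass 70% of its speed; a pose out of reach is approached as far as the arm can. A call with a gripper value outside its range is refused whole. The fingers move at their own pace and stop on an object; "grip_force" is the grip in N (left out, the last holds). Time passes only in rows, so rows that repeat a pose let the fingers close. It gives the time, the measured TCP pose, the force, the opening and the grip force at its end, in the units of the state.
- read_state(): the state, without advancing time (a new reading comes with each control period).
- camera(name): name is "side" or "top"; returns a dict with "color" (384x512x3 uint8, red, green, blue), "fx", "fy", "cx", "cy" (pixels), "k1" (the pictures are not rectified: a ray, as slopes to the right and down, at radius r is drawn at 1 + k1 r^2 times it, then the intrinsics apply), "camera_from_world" (4x4, takes a point from world to camera coordinates). Camera axes: x right, y down, z forward; pixel columns grow to the right and rows downward; lengths in m; the calibration is good to about 2 mm. A picture is of the moment at which its call begins. There is no depth.
- close_job(): hands the job in; it is judged then, once.
The state is a dict: "time": time; "joint_positions": joint angles; "joint_vel": joint speeds; "joint_torque": joint torques, N m; "ee_pos": TCP position; "eef_rot": TCP orientation; "ft_force": force on the tool from outside, world axes, zero at the start; "torque": the same for the moment, N m; "width": finger opening in m; "grip_force": force on a finger pad.
Only numpy, scipy, OpenCV 4.12 (cv2) and the standard library are available. Lean on these libraries where they do the work, as an engineer would, in place of code of your own. Each camera call takes 0.05 s, during which the arm holds its last target. There are 200 camera calls.

## Working session

There is one attempt and no reset: what is moved stays moved. The work goes in short steps, Python scripts to look and compute and a tool call to move; the robot and the scene stay as the last step left them, time stands still between calls to the robot, and variables do not carry over. Pictures are saved under pics/ and viewed, at most 16 in all, crops included, and the job is handed in when it is done.

Besides the shell and the picture viewer there is one more tool, called after "Emit:" as name(argument=value, ...), one argument or row to a line, values as JSON. play_rows: Moves the arm, as the interface text tells. Its arguments: {"type":"object","properties":{"increments":{"type":"string"},"grip_force":{"type":"number"}},"required":["increments"]}

```bash
ls; mkdir -p pics
python3 - <<'E'
from bench import *
import cv2
s=read_state();print({k:s[k] for k in('time','ee_pos','eef_rot','width','joint_positions')})
for n in('top','side'):
    c=camera(n);cv2.imwrite(f'pics/{n}0.png',c['color'][:,:,::-1]);print(n,c['fx'],c['fy'],c['cx'],c['cy'],c['k1'],c['camera_from_world'])
E
```

```text
pics
{'time': 0.0, 'ee_pos': array([ 0.18744941, -0.59583878,  0.22178882]), 'eef_rot': array([ 9.88406607e-01,  1.51828595e-01, -1.41789749e-04, -6.60851803e-04]), 'width': 0.08717936886072201, 'joint_positions': array([ 1.24337521,  0.33283483, -0.06468875,  1.46091665,  0.02161395,
        1.3498888 , -0.08849783])}
top 396.47624063109646 396.47624063109646 261.10892804310527 190.50697227995985 -0.053375432142007684 [[ 0.011757   -0.99991616  0.00542692 -0.03041014]
 [-0.98096675 -0.01258584 -0.19376747  0.55080824]
 [ 0.19381953 -0.00304551 -0.98103247  1.33920375]
 [ 0.          0.          0.          1.        ]]
side 445.50048386181135 445.50048386181135 257.86290978606445 193.5737426698722 0.06071016637786057 [[ 0.98090053 -0.19379876 -0.0166192  -0.54872931]
 [-0.12630446 -0.56963787 -0.81213292  0.10331969]
 [ 0.14792343  0.79872069 -0.58323574  1.3871675 ]
 [ 0.          0.          0.          1.        ]]
```

View pics/top0.png

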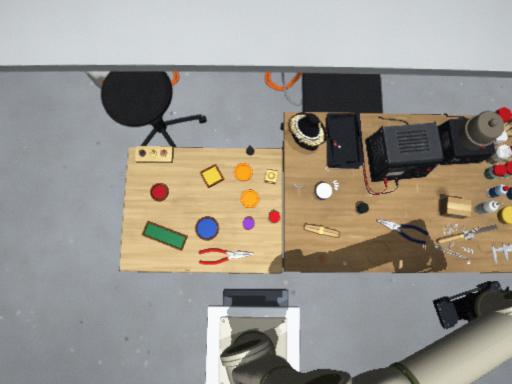

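View pics/side0.png

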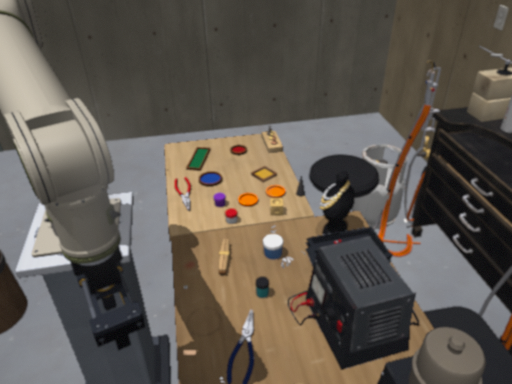

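The top view shows the blue pot at (323,190), red-lid pot (274,216), block (271,177), clamp (321,230), teal pot (362,207) and cone (250,150). The holders are blue (207,228), red (159,192), yellow (211,176) and green (165,235). The orange dishes and purple pot are decoys. The side view agrees. Next I'll crop and measure.

```bash
cat > h.py <<'E'
from bench import *
import cv2, numpy as np
from scipy.spatial.transform import Rotation as R
def cam(n):
    c=camera(n); c['K']=np.array([[c['fx'],0,c['cx']],[0,c['fy'],c['cy']],[0,0,1]]); c['d']=np.array([c['k1'],0,0,0.]); c['bgr']=c['color'][:,:,::-1].copy(); c['hsv']=cv2.cvtColor(c['bgr'],cv2.COLOR_BGR2HSV); return c
def plane(c,px,z):
    u=cv2.undistortPoints(np.array(px,float).reshape(-1,1,2),c['K'],c['d']).reshape(-1,2)
    T=c['camera_from_world'];r=T[:3,:3];o=-r.T@T[:3,3]
    d=np.c_[u,np.ones(len(u))]@r
    return o+d*((z-o[2])/d[:,2])[:,None]
def proj(c,p):
    T=c['camera_from_world'];rv=cv2.Rodrigues(T[:3,:3])[0]
    return cv2.projectPoints(np.array(p,float).reshape(-1,1,3),rv,T[:3,3],c['K'],c['d'])[0].reshape(-1,2)
def mask(c,lo,hi,box):
    m=cv2.inRange(c['hsv'],np.array(lo),np.array(hi)); x0,y0,x1,y1=box; o=np.zeros_like(m); o[y0:y1,x0:x1]=m[y0:y1,x0:x1]
    n,l,st,ce=cv2.connectedComponentsWithStats(o)
    if n<2: return None
    i=1+np.argmax(st[1:,4]); return (l==i).astype(np.uint8),ce[i],st[i]
def tool(target,yaw=None):
    """print shift in tool axes to target TCP xyz, and turn about tool z so tool y axis points at angle yaw (mod pi)"""
    s=read_state(); q=R.from_quat(s['eef_rot']); print('shift',(q.inv().apply(np.array(target)-s['ee_pos'])).round(4),'from',s['ee_pos'].round(4))
E
python3 - <<'E'
from h import *
c=cam('top');b=c['bgr']
cv2.imwrite('pics/t1.png',cv2.resize(b[140:276,120:384],None,fx=3,fy=3,interpolation=cv2.INTER_CUBIC))
s=cam('side')
cv2.imwrite('pics/s1.png',cv2.resize(s['bgr'][130:310,160:330],None,fx=3.3,fy=3.3,interpolation=cv2.INTER_CUBIC))
np.savez('c0.npz',t=b,s=s['bgr'])
E
```

```text
(no output)
```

View pics/t1.png

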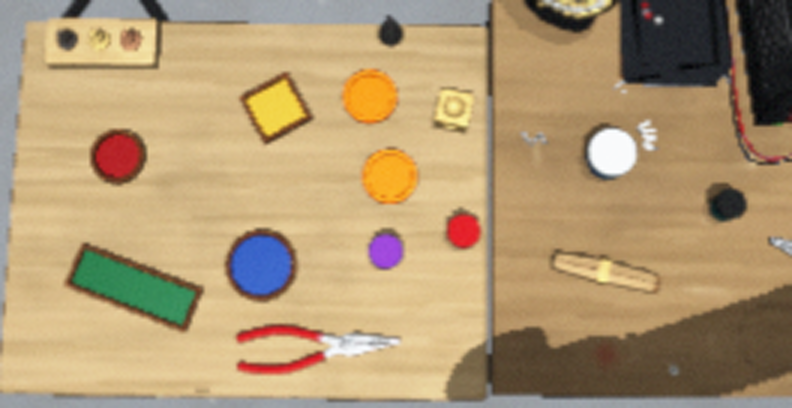

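View pics/s1.png

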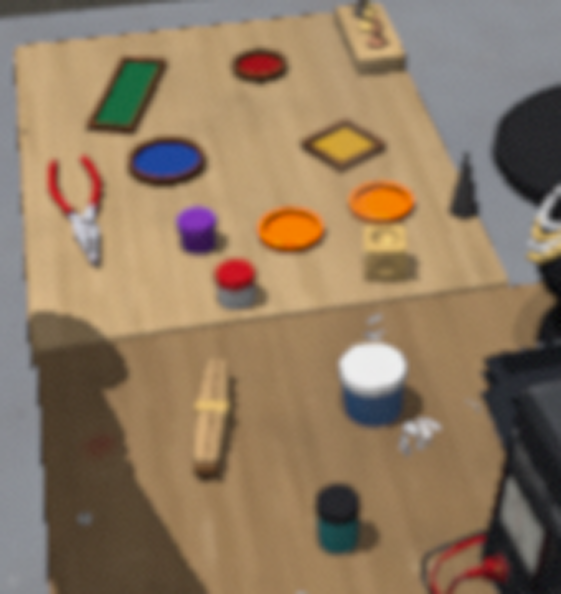

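Both crops confirm the layout: white lid at about (323,191), red lid (274,217), block (271,176), clamp (321,230), square tray (212,176) turned, and long tray (165,235) turned. Now I'll measure positions from the masks.

```bash
cat > meas.py <<'E'
from h import *
def rect(c,m,z):
    cs=max(cv2.findContours(m,cv2.RETR_EXTERNAL,cv2.CHAIN_APPROX_NONE)[0],key=cv2.contourArea)
    w=plane(c,cs.reshape(-1,2),z)[:,:2]
    (x,y),(a,b),t=cv2.minAreaRect((w*1000).astype(np.float32)); return round(x,1),round(y,1),round(a,1),round(b,1),round(t,1)
def show(c,n,lo,hi,box,z):
    r=mask(c,lo,hi,box)
    if r is None: print(n,'none');return
    m,ce,st=r; print(n,'px',ce.round(1),'area',st[4],'bb',st[:4],'world',(plane(c,ce,z)[0]*1000).round(1),'rect',rect(c,m,z))
E
python3 - <<'E'
from meas import *
T=cam('top');S=cam('side')
L=[('blue_lid',(0,0,190),(179,60,255),(310,178,333,203),(258,230,288,252),.05),
('red_lid',(0,150,100),(6,255,255),(264,205,286,226),(222,205,242,220),.034),
('block',(15,40,150),(35,160,255),(264,168,279,185),(268,196,288,208),.04),
('teal_lid',(0,0,0),(179,255,70),(352,200,372,216),(254,275,272,290),.046),
('large_dish',(105,120,80),(125,255,255),(190,210,225,245),(195,165,225,190),.004),
('small_dish',(0,150,60),(6,255,255),(145,180,175,205),(228,140,250,158),.004),
('sq_tray',(18,150,120),(32,255,255),(198,162,226,190),(248,162,280,184),.004),
('long_tray',(60,100,50),(90,255,255),(138,215,190,255),(185,145,212,172),.004),
('clamp',(5,70,130),(22,140,255),(300,220,342,240),(215,235,235,278),.02)]
for n,lo,hi,b1,b2,z in L:
    show(T,n+' T',lo,hi,b1,z);show(S,n+' S',lo,hi,b2,z)
print(T['hsv'][222:240:2,305:340:3].tolist()[3:7])
E
```

```text
blue_lid T px [323.8 190.1] area 194 bb [316 183  16  15] world [ 556.1 -245.2   50. ] rect (556.7, -244.2, 50.4, 53.6, 0.7)
blue_lid S px [272.3 240.3] area 215 bb [263 234  20  14] world [ 553.7 -242.    50. ] rect (554.1, -242.5, 54.3, 53.2, 77.8)
red_lid T px [273.7 215.8] area 27 bb [269 211  11  11] world [464.9 -69.1  34. ] rect (464.2, -70.2, 35.5, 35.2, 0.5)
red_lid S px [230.1 210.8] area 29 bb [225 208  12   8] world [459.6 -63.1  34. ] rect (460.9, -66.7, 35.2, 35.0, 77.6)
block T px [271.1 175.7] area 243 bb [264 168  15  17] world [608.3 -58.8  40. ] rect (607.4, -58.5, 58.9, 50.3, 0.6)
block S px [277.7 201.7] area 204 bb [268 196  20  12] world [612.8 -56.8  40. ] rect (613.0, -55.1, 58.2, 61.1, 77.6)
teal_lid T px [361.9 207.6] area 95 bb [356 203  12  10] world [ 495.8 -379.3   46. ] rect (496.3, -378.2, 32.1, 39.4, 0.6)
teal_lid S px [262.1 283.6] area 142 bb [256 277  14  13] world [ 494.  -390.4   46. ] rect (493.9, -389.0, 42.1, 30.9, 83.8)
large_dish T px [206.4 227.9] area 307 bb [197 219  20  19] world [422.1 170.3   4. ] rect (421.9, 170.1, 64.5, 68.4, 0.8)

[... 1176 characters left out ...]
, 109, 203], [23, 112, 236], [22, 106, 233], [18, 108, 160], [17, 110, 139], [18, 106, 185], [18, 108, 191], [18, 103, 198]], [[17, 112, 159], [17, 109, 162], [19, 99, 227], [20, 95, 234], [19, 100, 228], [25, 98, 246], [19, 115, 220], [18, 104, 205], [18, 106, 207], [17, 107, 193], [18, 112, 137], [18, 113, 181]], [[17, 116, 182], [17, 113, 183], [17, 110, 171], [17, 114, 147], [19, 102, 222], [27, 89, 248], [21, 94, 236], [18, 100, 229], [17, 108, 205], [17, 107, 195], [18, 104, 211], [17, 113, 185]], [[17, 113, 194], [17, 106, 194], [18, 107, 191], [18, 106, 192], [17, 111, 183], [20, 120, 144], [18, 109, 168], [18, 103, 217], [20, 96, 233], [19, 99, 230], [18, 102, 225], [16, 116, 173]]]
```

Run:
```python
from meas import *
T=cam('top');S=cam('side')
for c in(T,S): c['hsv'][:,:,0]=(c['hsv'][:,:,0].astype(int)+20)%180
show(T,'redlid',(8,140,90),(27,255,255),(264,205,286,226),.034);show(S,'redlid',(8,140,90),(27,255,255),(222,205,242,216),.034)
show(T,'small',(10,140,50),(27,255,255),(145,180,175,205),.004);show(S,'small',(10,140,50),(27,255,255),(228,140,250,158),.004)
show(T,'clamp',(30,50,212),(60,106,255),(302,222,342,238),.02)
show(S,'clamp',(30,50,170),(60,140,255),(217,237,232,275),.02)
for c,b in((T,(262,166,282,186)),(S,(264,192,292,220))):
    x0,y0,x1,y1=b; print(c['hsv'][y0:y1,x0:x1,2]);
cv2.imwrite('pics/b.png',np.hstack([cv2.resize(T['bgr'][160:190,255:285],(380,380),interpolation=cv2.INTER_CUBIC),cv2.resize(T['bgr'][210:250,300:340],(380,380),interpolation=cv2.INTER_CUBIC)]))
```

```text
redlid px [274.  216.5] area 104 bb [269 211  11  12] world [462.4 -70.2  34. ] rect (462.4, -70.2, 39.0, 35.3, 0.5)
redlid px [230.7 211.9] area 83 bb [225 208  12   8] world [460.7 -68.9  34. ] rect (460.2, -67.0, 36.5, 34.2, 81.1)
small px [158.8 191.4] area 183 bb [151 184  16  16] world [552.7 349.4   4. ] rect (553.5, 349.7, 53.5, 53.6, 47.4)
small px [238.  149.2] area 78 bb [232 146  13   8] world [550.8 360.1   4. ] rect (550.5, 358.2, 55.1, 47.4, 80.3)
clamp px [320.8 231.3] area 89 bb [305 226  33  10] world [ 413.5 -236.6   20. ] rect (416.2, -237.9, 115.6, 18.8, 80.3)
clamp px [223.  253.9] area 224 bb [218 239  11  30] world [ 413.7 -235.4   20. ] rect (414.3, -231.6, 117.9, 28.1, 83.0)
[[218 220 217 215 217 218 219 217 219 218 220 217 218 220 216 216 215 216
  209 186]
 [215 216 216 217 218 220 218 219 220 221 220 219 219 221 221 222 223 219
  215 194]
 [210 212 214 219 217 212 213 212 214 216 215 222 223 222 220 221 221 221
  218 199]
 [210 217 219 219 201 171 174 170 160 162 183 214 216 216 214 217 220 220
  216 200]
 [214 215 214 217 220 232 240 242 237 221 206 185 
[... 3887 characters left out ...]
197 197 196 195 192 182 158 138 126 126 124 122 121 120 117 113 114 115
  118 125 134 143 160 182 194 197 197 194]
 [199 198 197 196 194 188 173 160 154 152 150 146 143 141 139 138 142 146
  147 160 168 174 181 190 198 198 197 195]
 [199 198 198 196 195 192 187 182 180 180 180 176 174 171 172 173 175 177
  177 181 186 190 193 196 197 198 196 194]
 [200 198 198 197 195 194 192 192 190 191 191 188 185 185 186 189 189 191
  189 190 189 193 196 196 196 195 192 188]
 [198 197 199 198 196 195 193 193 192 194 194 192 187 185 188 189 189 188
  187 185 184 185 185 184 183 177 173 166]
 [198 199 199 198 197 195 195 192 191 193 191 189 184 180 181 180 179 174
  169 165 163 161 158 156 154 154 149 145]]
```

View pics/b.png

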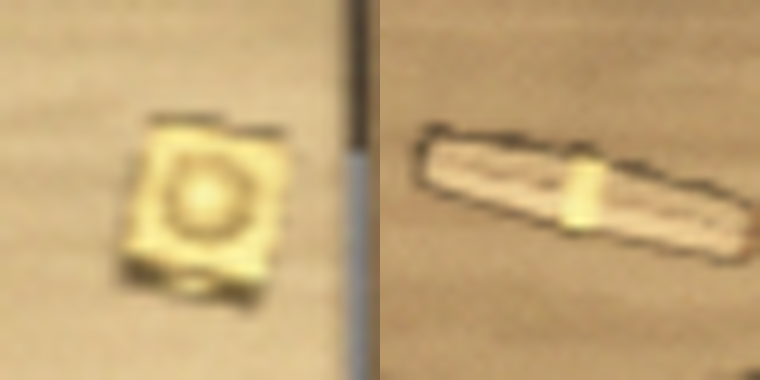

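The crop shows the block's top face corners at about (266.7,169.6), (277.7,170.7), (276.2,182) and (264.9,180.4). The clamp runs from (304.7,226.8) to (338.4,234.7), with its band at (321.4,230.3).

Run:
```python
from meas import *
T=cam('top')
b=plane(T,[(266.7,169.6),(277.7,170.7),(276.2,182),(264.9,180.4)],.04)[:,:2]*1000;b-=0
print(b.round(1),b.mean(0));e=np.roll(b,-1,0)-b;print(np.hypot(*e.T),np.degrees(np.arctan2(e[:,1],e[:,0]))%90)
k=plane(T,[(304.7,226.8),(338.4,234.7),(321.4,230.3)],.018)[:,:2]*1000;print(k.round(1)); d=k[0]-k[1];print(np.hypot(*d),np.degrees(np.arctan2(d[1],d[0])))
s=read_state();q=R.from_quat(s['eef_rot']);print(q.as_matrix().round(4))
tool([.555,-.243,.2])
```

```text
[[630.6 -42.8]
 [627.1 -82.3]
 [585.5 -77.1]
 [590.8 -36.8]] [608.50531515 -59.77144628]
[39.65132521 41.8890609  40.7027521  40.24491792] [84.8770874  82.86082631 82.48997698 81.33001568]
[[ 429.  -180. ]
 [ 402.2 -299.4]
 [ 417.2 -239.2]]
122.35973601169583 77.37132899217383
[[ 0.9539  0.3001  0.    ]
 [ 0.3001 -0.9539  0.    ]
 [ 0.     -0.     -1.    ]]
shift [ 0.4565 -0.2266  0.0225] from [ 0.1876 -0.5962  0.2225]
```

Emit:
play_rows(
  increments="0 0 -0.14 0.04 -0.02 0 1;0 0 -0.28 0.08 -0.04 0.005 1;0 0 -0.42 0.12 -0.06 0.01 1;0 0 -0.56 0.16 -0.08 0.015 1;0 0 -0.70 0.2 -0.1 0.02 1;0 0 -0.84 0.24 -0.12 0.03 1;0 0 -0.98 0.28 -0.14 0.04 1;0 0 -1.12 0.32 -0.16 0.05 1",
  grip_force=25,
)

```text
time: 1.25
ee_pos: [0.4459, -0.3463, 0.1725]
eef_rot: [0.755, 0.656, -0.0, 0.0]
ft_force: [0.4, -0.2, -0.5]
width: 0.0868
grip_force: 0.0
```

```bash
cat > g.py <<'E'
# usage: g.py x y z yaw(deg of tool y axis, mod 180)
import sys; from h import *
x,y,z,a=map(float,sys.argv[1:5]); s=read_state(); q=R.from_quat(s['eef_rot']); m=q.as_matrix()
cur=np.degrees(np.arctan2(m[1,1],m[0,1])); d=(a-cur+90)%180-90
print('t',round(s['time'],2),'pos',s['ee_pos'].round(4),'tilt z',m[:,2].round(3),'yaw',cur.round(1),'turn z rad',round(-np.radians(d),3),'shift',(m.T@(np.array([x,y,z])-s['ee_pos'])).round(4),'j',np.round(s['joint_positions'],2),'w',round(s['width'],4),'F',s['ft_force'].round(1),'grip',s['grip_force'])
E
python3 g.py .555 -.243 .12 -5
```

```text
t 1.25 pos [ 0.4459 -0.3463  0.1725] tilt z [ 0.001 -0.001 -1.   ] yaw -8.0 turn z rad -0.053 shift [0.1176 0.0935 0.0525] j [ 0.93  0.26 -0.41  1.67  0.11  1.23  0.36] w 0.0868 F [ 0.4 -0.2 -0.5] grip 0.0
```

Emit:
play_rows(
  increments="0 0 0 0.03 0.024 0.02 1;0 0 0 0.06 0.047 0.04 1;0 0 0 0.09 0.07 0.055 1;0 0 0 0.118 0.0935 0.07 1;0 0 0 0.118 0.0935 0.07 1;0 0 0 0.118 0.0935 0.1 1;0 0 0 0.118 0.0935 0.13 1;0 0 0 0.118 0.0935 0.16 1",
)

```text
time: 2.05
ee_pos: [0.5544, -0.2451, 0.0118]
eef_rot: [0.757, 0.653, -0.0, 0.0]
ft_force: [0.3, -0.6, -0.8]
width: 0.0869
grip_force: 0.0
```

```bash
python3 g.py .555 -.243 .013 -8;  python3 - <<'E'
from h import *
s=cam('side');t=cam('top')
cv2.imwrite('pics/c1.png',np.hstack([cv2.resize(s['bgr'][170:310,200:340],(400,400),interpolation=cv2.INTER_CUBIC),cv2.resize(t['bgr'][150:250,270:370],(400,400),interpolation=cv2.INTER_CUBIC)]))
E
```

```text
t 2.05 pos [ 0.5544 -0.2451  0.0118] tilt z [ 0.001 -0.001 -1.   ] yaw -8.4 turn z rad -0.007 shift [ 0.0021  0.0003 -0.0012] j [ 0.68  0.53 -0.43  1.7   0.26  0.97  0.01] w 0.0869 F [ 0.3 -0.6 -0.8] grip 0.0
```

View pics/c1.png

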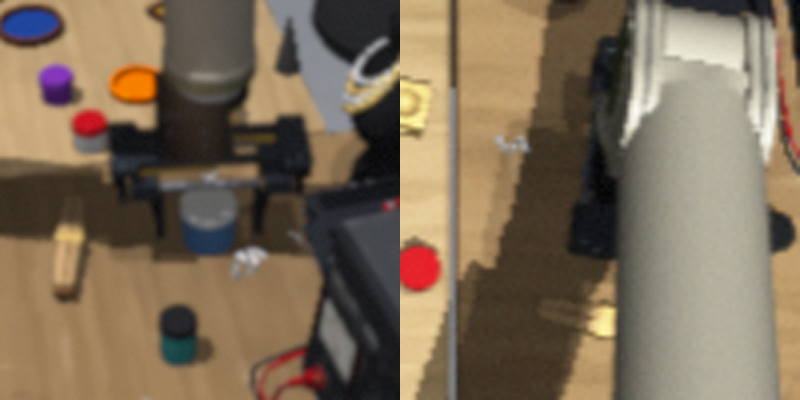

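The fingers straddle the blue pot, which is at about (210,218) in the left crop. Close and lift.

Emit:
play_rows(
  increments="0 0 0 0.002 0 0 0.3;0 0 0 0.002 0 0 0.3;0 0 0 0.002 0 0 0.3;0 0 0 0.002 0 0 0.3;0 0 0 0.002 0 0 0.3;0 0 0 0.002 0 0 0.3;0 0 0 0.002 0 -0.015 0.3;0 0 0 0.002 0 -0.04 0.3",
  grip_force=20,
)

```text
time: 2.95
ee_pos: [0.5536, -0.2419, 0.0521]
eef_rot: [0.757, 0.654, -0.001, -0.001]
ft_force: [-0.2, -0.2, -0.4]
width: 0.0548
grip_force: 19.8
```

```bash
python3 g.py .422 .170 .12 40
```

```text
t 2.95 pos [ 0.5536 -0.2419  0.0521] tilt z [-0.003  0.001 -1.   ] yaw -8.4 turn z rad -0.844 shift [ 0.3885 -0.1902 -0.0669] j [ 0.69  0.48 -0.45  1.68  0.23  1.04  0.03] w 0.0548 F [-0.2 -0.2 -0.4] grip 19.830636642873287
```

Emit:
play_rows(
  increments="0 0 0 0 0 -0.03 0.3;0 0 -0.1 0.036 -0.018 -0.06 0.3;0 0 -0.2 0.075 -0.037 -0.08 0.3;0 0 -0.3 0.115 -0.056 -0.08 0.3;0 0 -0.4 0.155 -0.076 -0.08 0.3;0 0 -0.5 0.195 -0.096 -0.08 0.3;0 0 -0.6 0.235 -0.115 -0.08 0.3;0 0 -0.7 0.275 -0.135 -0.08 0.3",
)

```text
time: 3.75
ee_pos: [0.4605, 0.0508, 0.1334]
eef_rot: [0.485, 0.875, -0.0, 0.001]
ft_force: [0.1, 0.9, -0.0]
width: 0.0549
grip_force: 19.8
```

```bash
python3 g.py .422 .170 .017 40
```

```text
t 3.75 pos [0.4605 0.0508 0.1334] tilt z [ 0.001 -0.001 -1.   ] yaw 32.0 turn z rad -0.14 shift [0.1216 0.0305 0.1162] j [ 0.54  0.11 -0.78  1.95  0.09  1.11  0.28] w 0.0549 F [ 0.1  0.9 -0. ] grip 19.810075806453824
```

Emit:
play_rows(
  increments="0 0 0 0.035 0.01 0 0.3;0 0 0 0.07 0.02 0 0.3;0 0 0 0.1 0.028 0 0.3;0 0 0 0.1215 0.0305 0.02 0.3;0 0 0 0.1215 0.0305 0.05 0.3;0 0 0 0.1215 0.0305 0.08 0.3;0 0 0 0.1215 0.0305 0.1 0.3;0 0 0 0.1215 0.0305 0.1 0.3",
)

```text
time: 4.55
ee_pos: [0.4216, 0.1681, 0.031]
eef_rot: [0.487, 0.874, -0.001, -0.001]
ft_force: [-0.2, -1.3, -1.5]
width: 0.055
grip_force: 19.8
```

```bash
python3 g.py .422 .170 .017 40;  python3 - <<'E'
from h import *
s=cam('side');t=cam('top')
cv2.imwrite('pics/c2.png',np.hstack([cv2.resize(s['bgr'][130:230,160:260],(400,400),interpolation=cv2.INTER_CUBIC),cv2.resize(t['bgr'][180:280,150:250],(400,400),interpolation=cv2.INTER_CUBIC)]))
E
```

```text
t 4.55 pos [0.4216 0.1681 0.031 ] tilt z [-0.004 -0.001 -1.   ] yaw 31.8 turn z rad -0.144 shift [0.0014 0.0014 0.014 ] j [ 0.3   0.28 -0.84  2.06  0.27  0.91 -0.14] w 0.055 F [-0.2 -1.3 -1.5] grip 19.812140967696905
```

View pics/c2.png

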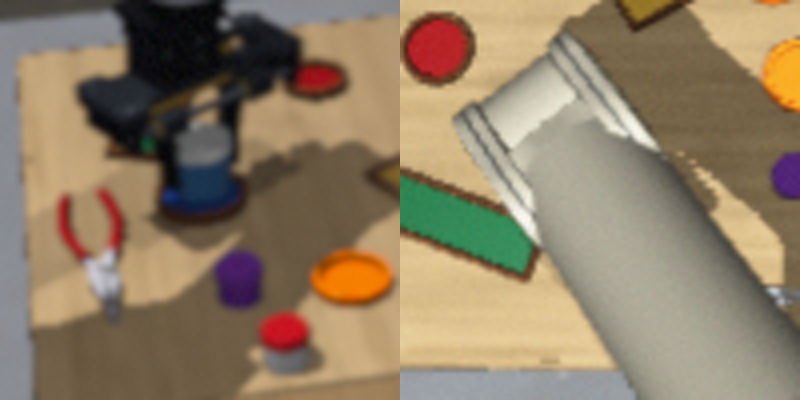

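The pot is centred just above the blue dish, at about (205,180) in the left crop. Lower and release.

Emit:
play_rows(
  increments="0 0 0 0.001 0.001 0.008 0.3;0 0 0 0.001 0.001 0.0135 0.3;0 0 0 0.001 0.001 0.0145 0.3;0 0 0 0.001 0.001 0.0145 0.3;0 0 0 0.001 0.001 0.0145 0.85;0 0 0 0.001 0.001 0.0145 0.85;0 0 0 0.001 0.001 0.0145 0.85;0 0 0 0.001 0.001 -0.02 0.95",
)

```text
time: 5.45
ee_pos: [0.4212, 0.169, 0.0502]
eef_rot: [0.487, 0.873, -0.002, -0.002]
ft_force: [-0.2, 0.0, 0.5]
width: 0.0754
grip_force: 0.0
```

Emit:
play_rows(
  increments="0 0 0 0 0 -0.04 1;0 0 0 0 0 -0.06 1;0 0 0.1 -0.035 -0.005 -0.075 1;0 0 0.2 -0.07 -0.01 -0.075 1;0 0 0.3 -0.11 -0.01 -0.075 1;0 0 0.4 -0.15 -0.01 -0.075 1;0 0 0.4 -0.19 -0.01 -0.075 1;0 0 0.4 -0.19 -0.01 -0.075 1",
)

```text
time: 6.25
ee_pos: [0.5168, -0.0023, 0.1273]
eef_rot: [0.653, 0.757, -0.0, 0.0]
ft_force: [-1.1, 0.4, 0.6]
width: 0.0868
grip_force: 0.0
```

```bash
python3 g.py .463 -.069 .012 0
python3 - <<'E'
from meas import *
T=cam('top');S=cam('side')
show(T,'bluelid',(0,0,150),(179,70,255),(190,205,222,245),.054)
show(S,'bluelid',(0,0,130),(179,70,255),(190,150,230,195),.054)
E
```

```text
t 6.25 pos [ 0.5168 -0.0023  0.1273] tilt z [ 0.    -0.001 -1.   ] yaw 8.4 turn z rad 0.147 shift [-0.0579 -0.063   0.1153] j [ 0.54  0.24 -0.7   1.83  0.17  1.13 -0.07] w 0.0868 F [-1.1  0.4  0.6] grip 0.0
bluelid px [205.3 225.5] area 213 bb [197 218  17  16] world [425.2 167.6  54. ] rect (425.5, 168.7, 52.0, 55.5, 0.8)
bluelid px [210.  167.8] area 160 bb [202 162  18  12] world [423.6 168.   54. ] rect (425.3, 170.3, 71.5, 59.5, 77.4)
```

Emit:
play_rows(
  increments="0 0 0.05 -0.02 -0.022 0.01 1;0 0 0.1 -0.04 -0.044 0.02 1;0 0 0.147 -0.058 -0.063 0.03 1;0 0 0.147 -0.058 -0.063 0.05 1;0 0 0.147 -0.058 -0.063 0.075 1;0 0 0.147 -0.058 -0.063 0.1 1;0 0 0.147 -0.058 -0.063 0.116 1;0 0 0.147 -0.058 -0.063 0.116 1",
)

```text
time: 7.15
ee_pos: [0.4599, -0.0623, 0.01]
eef_rot: [0.704, 0.71, -0.001, -0.002]
ft_force: [0.2, 0.2, 0.1]
width: 0.0868
grip_force: 0.0
```

```bash
python3 g.py .462 -.069 .011 0
```

```text
t 7.15 pos [ 0.4599 -0.0623  0.01  ] tilt z [-0.003  0.001 -1.   ] yaw 0.5 turn z rad 0.009 shift [-0.0068  0.002  -0.001 ] j [ 0.61  0.3  -0.63  2.06  0.23  0.86 -0.14] w 0.0868 F [0.2 0.2 0.1] grip 0.0
```

Emit:
play_rows(
  increments="0 0 0 -0.0068 0.002 -0.001 1;0 0 0 -0.0068 0.002 -0.001 1;0 0 0 -0.0068 0.002 -0.001 0.2;0 0 0 -0.0068 0.002 -0.001 0.2;0 0 0 -0.0068 0.002 -0.001 0.2;0 0 0 -0.0068 0.002 -0.001 0.2;0 0 0 -0.0068 0.002 -0.001 0.2;0 0 0 -0.0068 0.002 -0.001 0.2",
  grip_force=20,
)

```text
time: 7.95
ee_pos: [0.4637, -0.0706, 0.0125]
eef_rot: [0.705, 0.71, -0.0, 0.0]
ft_force: [-0.7, 0.1, 0.1]
width: 0.0472
grip_force: 0.0
```

Emit:
play_rows(
  increments="0 0 0 0 0 -0.02 0.2;0 0 0 0 0 -0.04 0.2;0 0 0 0 0 -0.07 0.2;0 0 0 0 0 -0.1 0.2;0 0 0 0 0 -0.12 0.2;0 0 -0.05 0.03 0.01 -0.12 0.2;0 0 -0.1 0.07 0.015 -0.12 0.2;0 0 -0.15 0.11 0.02 -0.12 0.2",
)

```text
time: 8.75
ee_pos: [0.4831, 0.0405, 0.1328]
eef_rot: [0.649, 0.761, 0.0, 0.0]
ft_force: [0.4, -0.1, -0.1]
width: 0.0396
grip_force: 20.0
```

```bash
python3 g.py .5525 .349 .12 40
```

```text
t 8.75 pos [0.4831 0.0405 0.1328] tilt z [ 0.001 -0.    -1.   ] yaw 9.0 turn z rad -0.541 shift [0.2938 0.1169 0.0127] j [ 0.53  0.17 -0.76  1.9   0.13  1.12 -0.12] w 0.0396 F [ 0.4 -0.1 -0.1] grip 19.996726512908936
```

Run:
```python
from h import *
s=cam('side');t=cam('top')
cv2.imwrite('pics/c3.png',cv2.resize(s['bgr'][110:230,170:300],None,fx=5,fy=5,interpolation=cv2.INTER_CUBIC))
p=read_state()['ee_pos']; print(((proj(s,[p,p-[0,0,.01],p-[0,0,.02],p-[0,0,.034]])-[170,110])*5).round())
```

```text
[[304. 274.]
 [305. 287.]
 [306. 300.]
 [307. 319.]]
```

View pics/c3.png

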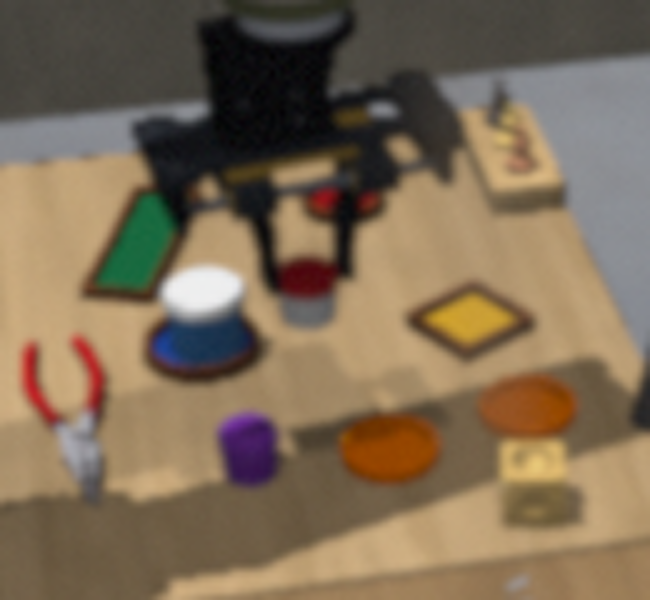

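Run:
```python
from h import *
s=cam('side'); x=slice(222,242)
for r in range(158,180): print(r,s['bgr'][r,222:242:1].sum(1)//3, ) if r%2==0 else None
print([(r,s['bgr'][r,231].tolist()) for r in range(157,182)])
p=read_state()['ee_pos']
a=np.linspace(0,2*np.pi,60)
for rel in(.012,.02,.025,.028,.031):
    rim=lambda z,rad:proj(s,np.c_[p[0]+rad*np.cos(a),p[1]+rad*np.sin(a),0*a+z])
    t=rim(p[2]-rel+.034,.02);l=rim(p[2]-rel+.024,.02);b=rim(p[2]-rel,.0195);print(rel,'lidtop',t[:,1].min().round(1),'lid/body front',l[:,1].max().round(1),'bottom front',b[:,1].max().round(1),'cols',b[:,0].min().round(1),b[:,0].max().round(1))
```

```text
158 [ 31  24  69 118 143 148 144 141 138 134 132 134 132 110  72  32  21  55
 102 139]
160 [ 50  24  52  90 103  97  81  69  64  64  67  73  78  72  51  26  24  58
 102 137]
162 [ 55  19  18  28  39  38  31  32  36  33  33  36  34  34  30  29  25  49
  93 130]
164 [ 75  34  19  25  33  34  33  35  36  34  32  38  34  36  55  76  90 102
 118 137]
166 [115  75  46  39  41  42  41  39  39  38  35  39  44  53  84 119 141 149
 151 152]
168 [143 131 121 105  91  83  81  75  75  75  77  80  83  86 103 125 143 150
 153 153]
170 [151 146 139 121 104  97 101 103 103 103 103 101  96  97 106 130 145 151
 155 156]
172 [156 152 146 130 114 104 101 103 103 102 100 100 102 109 124 140 149 152
 153 156]
174 [152 156 151 147 142 140 136 134 130 129 130 136 144 148 153 153 153 152
 152 154]
176 [123 144 150 149 150 151 153 154 154 151 150 149 152 154 156 157 156 153
 153 152]
178 [ 70  94 113 128 132 133 135 138 136 136 131 132 134 138 146 151 153 153
 152 152]
[(157, [111, 151, 179]), (158, [101, 137, 165]), (159, [75, 101, 135]), (160, [41, 54, 98]), (161, [21, 21, 80]), (162, [13, 9, 77]), (163, [13, 9, 77]), (164, [14, 11, 77]), (165, [18, 13, 81]), (166, [19, 12, 84]), (167, [36, 32, 89]), (168, [68, 66, 93]), (169, [93, 93, 100]), (170, [104, 103, 104]), (171, [103, 102, 101]), (172, [103, 102, 102]), (173, [104, 110, 116]), (174, [108, 131, 148]), (175, [115, 152, 178]), (176, [115, 156, 184]), (177, [109, 147, 175]), (178, [104, 139, 165]), (179, [99, 136, 159]), (180, [100, 136, 161]), (181, [98, 135, 159])]
0.012 lidtop 156.2 lid/body front 165.5 bottom front 171.9 cols 225.0 237.2
0.02 lidtop 158.3 lid/body front 167.7 bottom front 174.0 cols 225.1 237.3
0.025 lidtop 159.7 lid/body front 169.0 bottom front 175.3 cols 225.2 237.4
0.028 lidtop 160.5 lid/body front 169.8 bottom front 176.1 cols 225.3 237.4
0.031 lidtop 161.3 lid/body front 170.7 bottom front 176.9 cols 225.3 237.5
```

By the row profile, the red pot is upright and held about 21 mm above its base: lid edge at row 160, lid/body at 168, base at 173.7. Now to the small dish.

Emit:
play_rows(
  increments="0 0 -0.05 0.037 0.0145 0 0.2;0 0 -0.1 0.073 0.029 0 0.2;0 0 -0.15 0.11 0.044 0 0.2;0 0 -0.2 0.147 0.058 0 0.2;0 0 -0.25 0.184 0.073 0 0.2;0 0 -0.3 0.22 0.088 0 0.2;0 0 -0.35 0.257 0.102 0.01 0.2;0 0 -0.4 0.294 0.117 0.02 0.2",
)

```text
time: 9.7
ee_pos: [0.5537, 0.3482, 0.1118]
eef_rot: [0.486, 0.874, -0.0, 0.0]
ft_force: [0.7, -0.3, 0.2]
width: 0.0391
grip_force: 20.0
```

```bash
python3 g.py .5525 .348 .035 40
```

```text
t 9.7 pos [0.5537 0.3482 0.1118] tilt z [ 0.    -0.001 -1.   ] yaw 31.9 turn z rad -0.141 shift [ 0.0005 -0.0011  0.0768] j [-0.05  0.61 -0.82  1.47  0.46  1.26 -0.37] w 0.0391 F [ 0.7 -0.3  0.2] grip 19.997037649154663
```

Emit:
play_rows(
  increments="0 0 0 0 -0.001 0.025 0.2;0 0 0 0 -0.001 0.05 0.2;0 0 0 0 -0.001 0.07 0.2;0 0 0 0 -0.001 0.077 0.2;0 0 0 0 -0.001 0.081 0.2;0 0 0 0 -0.001 0.084 0.2;0 0 0 0 -0.001 0.084 0.2",
)

```text
time: 10.4
ee_pos: [0.552, 0.3468, 0.0306]
eef_rot: [0.486, 0.874, -0.001, 0.001]
ft_force: [-3.2, -3.6, 7.8]
width: 0.0394
grip_force: 20.0
```

```bash
python3 g.py .5525 .348 .025 32;python3 - <<'E'
from h import *
s=cam('side'); 
cv2.imwrite('pics/c4.png',cv2.resize(s['bgr'][100:180,200:280],None,fx=6,fy=6,interpolation=cv2.INTER_CUBIC))
E
```

```text
t 10.4 pos [0.552  0.3468 0.0306] tilt z [ 0.001 -0.002 -1.   ] yaw 31.9 turn z rad -0.002 shift [0.0008 0.0011 0.0056] j [-0.07  0.69 -0.78  1.54  0.52  1.13 -0.41] w 0.0394 F [-3.2 -3.6  7.8] grip 20.00127822160721
```

View pics/c4.png

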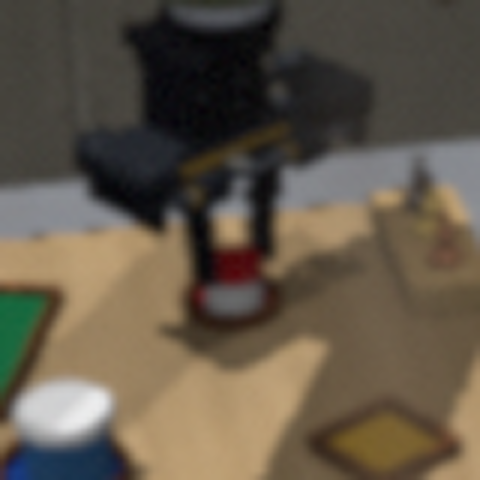

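The pot sits at about (235,280) in the crop, inside the red dish, with 7.8 N of contact. I'll check its height against the rows before releasing.

Run:
```python
from h import *
s=cam('side'); 
for c in(238,239,240):print(c,[(r,s['bgr'][r,c].tolist()) for r in range(138,158)])
a=np.linspace(0,2*np.pi,60)
for z in(.004,.008,.012):
  for x,y in((.552,.347),):
    rim=lambda z,rad:proj(s,np.c_[x+rad*np.cos(a),y+rad*np.sin(a),0*a+z])
    t=rim(z+.034,.02);l=rim(z+.024,.02);b=rim(z,.0195);print(z,'lidtop',t[:,1].min().round(1),'lid/body',l[:,1].max().round(1),'bottom',b[:,1].max().round(1),'cols',l[:,0].min().round(1),l[:,0].max().round(1))
```

```text
238 [(138, [113, 154, 182]), (139, [104, 142, 169]), (140, [78, 106, 135]), (141, [42, 56, 96]), (142, [18, 19, 77]), (143, [14, 9, 74]), (144, [20, 15, 79]), (145, [16, 12, 80]), (146, [28, 25, 84]), (147, [59, 58, 88]), (148, [92, 91, 98]), (149, [101, 101, 101]), (150, [101, 101, 101]), (151, [91, 90, 92]), (152, [63, 65, 71]), (153, [28, 35, 49]), (154, [22, 31, 49]), (155, [37, 50, 64]), (156, [52, 71, 85]), (157, [62, 82, 97])]
239 [(138, [110, 147, 175]), (139, [102, 138, 166]), (140, [76, 103, 132]), (141, [40, 55, 94]), (142, [15, 18, 77]), (143, [16, 13, 77]), (144, [14, 10, 78]), (145, [14, 10, 82]), (146, [28, 24, 84]), (147, [62, 60, 91]), (148, [91, 89, 98]), (149, [101, 102, 102]), (150, [100, 100, 100]), (151, [91, 91, 94]), (152, [58, 62, 70]), (153, [28, 35, 51]), (154, [23, 34, 50]), (155, [40, 55, 70]), (156, [57, 76, 90]), (157, [63, 85, 101])]
240 [(138, [92, 125, 148]), (139, [89, 118, 144]), (140, [66, 89, 117]), (141, [37, 50, 89]), (142, [20, 20, 77]), (143, [15, 12, 76]), (144, [16, 15, 78]), (145, [17, 15, 82]), (146, [35, 32, 86]), (147, [65, 63, 92]), (148, [91, 90, 96]), (149, [101, 100, 101]), (150, [100, 98, 99]), (151, [86, 87, 90]), (152, [55, 58, 70]), (153, [27, 34, 52]), (154, [26, 39, 57]), (155, [45, 63, 78]), (156, [59, 81, 96]), (157, [64, 87, 102])]
0.004 lidtop 140.6 lid/body 148.0 bottom 153.3 cols 233.4 243.7
0.008 lidtop 139.7 lid/body 147.1 bottom 152.4 cols 233.3 243.6
0.012 lidtop 138.8 lid/body 146.2 bottom 151.6 cols 233.3 243.6
```

Heights match the pot on the dish floor, so release.

Emit:
play_rows(
  increments="0 0 0 0 0 0 0.3;0 0 0 0 0 0 0.5;0 0 0 0 0 0 0.7;0 0 0 0 0 0 0.8;0 0 0 0 0 -0.02 1;0 0 0 0 0 -0.06 1;0 0 0 0 0 -0.09 1;0 0 0 0 0 -0.09 1",
)

```text
time: 11.3
ee_pos: [0.5534, 0.3496, 0.1235]
eef_rot: [0.485, 0.874, 0.003, 0.002]
ft_force: [-0.4, -0.8, 0.2]
width: 0.0825
grip_force: 0.0
```

```bash
python3 g.py .609 -.059 .12 -7
```

```text
t 11.3 pos [0.5534 0.3496 0.1235] tilt z [ 0.006  0.004 -1.   ] yaw 31.9 turn z rad 0.679 shift [-0.3762 -0.1688  0.0022] j [-0.05  0.6  -0.83  1.47  0.45  1.27 -0.37] w 0.0825 F [-0.4 -0.8  0.2] grip 0.0
```

Emit:
play_rows(
  increments="0 0 0.085 -0.04 -0.018 0 1;0 0 0.17 -0.08 -0.036 0 1;0 0 0.25 -0.12 -0.054 0 1;0 0 0.34 -0.16 -0.072 0 1;0 0 0.42 -0.2 -0.09 0 1;0 0 0.5 -0.24 -0.108 0 1;0 0 0.59 -0.28 -0.126 0 1;0 0 0.68 -0.32 -0.144 0 1",
)

```text
time: 12.1
ee_pos: [0.5984, -0.0021, 0.1182]
eef_rot: [0.75, 0.661, -0.0, 0.0]
ft_force: [0.7, 0.4, -0.6]
width: 0.0868
grip_force: 0.0
```

Emit:
play_rows(
  increments="0 0 0 0 0 0 1",
)

```text
time: 12.2
ee_pos: [0.5991, -0.0087, 0.1176]
eef_rot: [0.753, 0.658, -0.001, 0.001]
ft_force: [0.5, 0.1, -0.2]
width: 0.0873
grip_force: 0.0
```

```bash
python3 g.py .609 -.059 .012 -7
python3 - <<'E'
from meas import *
T=cam('top');S=cam('side')
for c in(T,S): c['hsv'][:,:,0]=(c['hsv'][:,:,0].astype(int)+20)%180
show(T,'redlid',(8,140,90),(27,255,255),(148,178,172,204),.038);show(S,'redlid',(10,140,50),(27,255,255),(228,135,250,155),.038)
E
```

```text
t 12.2 pos [ 0.5991 -0.0087  0.1176] tilt z [-0.001 -0.004 -1.   ] yaw -7.8 turn z rad -0.014 shift [-0.0481  0.0166  0.1058] j [ 0.46  0.43 -0.66  1.63  0.29  1.17 -0.4 ] w 0.0873 F [ 0.5  0.1 -0.2] grip 0.0
redlid px [158.2 191.4] area 176 bb [151 184  16  16] world [546.4 342.5  38. ] rect (547.0, 342.6, 54.9, 49.9, 47.4)
redlid px [236.5 143.6] area 32 bb [234 141   6   6] world [544.2 345.   38. ] rect (544.3, 346.0, 40.4, 19.3, 81.3)
```

Emit:
play_rows(
  increments="0 0 -0.014 -0.025 0.008 0.01 1;0 0 -0.014 -0.048 0.0166 0.02 1;0 0 -0.014 -0.048 0.0166 0.03 1;0 0 -0.014 -0.048 0.0166 0.045 1;0 0 -0.014 -0.048 0.0166 0.045 1;0 0 -0.014 -0.048 0.0166 0.045 1",
)

```text
time: 12.9
ee_pos: [0.6089, -0.0479, 0.0733]
eef_rot: [0.744, 0.668, -0.0, -0.001]
ft_force: [0.7, 0.2, 0.4]
width: 0.0871
grip_force: 0.0
```

```bash
python3 g.py .609 -.059 .012 -7
python3 - <<'E'
from h import *
s=cam('side');t=cam('top')
cv2.imwrite('pics/c5.png',np.hstack([cv2.resize(s['bgr'][130:230,210:310],(400,400),interpolation=cv2.INTER_CUBIC),cv2.resize(t['bgr'][150:250,130:230],(400,400),interpolation=cv2.INTER_CUBIC)]))
E
```

```text
t 12.9 pos [ 0.6089 -0.0479  0.0733] tilt z [-0.001  0.001 -1.   ] yaw -6.1 turn z rad 0.016 shift [-0.0111  0.0014  0.0613] j [ 0.49  0.5  -0.63  1.64  0.32  1.11 -0.33] w 0.0871 F [0.7 0.2 0.4] grip 0.0
```

View pics/c5.png

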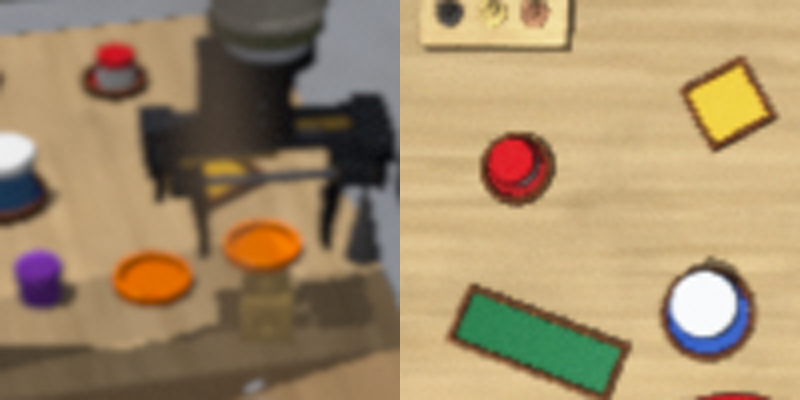

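Both pots sit upright in their dishes: red at (517,165) and blue at (706,305) in the right crop. The gripper is 11 mm short of the block, so correct, descend and close.

Emit:
play_rows(
  increments="0 0 0.01 -0.011 0.0015 0 1;0 0 0.01 -0.011 0.0015 0.02 1;0 0 0.01 -0.011 0.0015 0.04 1;0 0 0.01 -0.011 0.0015 0.055 1;0 0 0.01 -0.011 0.0015 0.061 1;0 0 0.01 -0.011 0.0015 0.061 1;0 0 0.01 -0.011 0.0015 0.061 1",
)

```text
time: 13.7
ee_pos: [0.61, -0.0608, 0.0133]
eef_rot: [0.748, 0.664, 0.0, 0.0]
ft_force: [0.7, 0.8, 0.5]
width: 0.087
grip_force: 0.0
```

```bash
python3 g.py .609 -.059 .012 -7
```

```text
t 13.7 pos [ 0.61   -0.0608  0.0133] tilt z [ 0.001 -0.    -1.   ] yaw -6.8 turn z rad 0.003 shift [ 0.0017 -0.0013  0.0013] j [ 0.49  0.58 -0.59  1.67  0.37  1.01 -0.35] w 0.087 F [0.7 0.8 0.5] grip 0.0
```

Emit:
play_rows(
  increments="0 0 0 0.0015 0 0.001 0.2;0 0 0 0.0015 0 0.001 0.2;0 0 0 0.0015 0 0.001 0.2;0 0 0 0.0015 0 0.001 0.2;0 0 0 0.0015 0 0.001 0.2;0 0 0 0.0015 0 0.001 0.2;0 0 0 0.0015 0 0.001 0.2;0 0 0 0.0015 0 0.001 0.2",
  grip_force=40,
)

```text
time: 14.5
ee_pos: [0.6093, -0.0594, 0.0115]
eef_rot: [0.748, 0.664, -0.0, -0.0]
ft_force: [-3.0, -0.1, 3.5]
width: 0.0406
grip_force: 39.2
```

Emit:
play_rows(
  increments="0 0 0 0 0 0 0.2;0 0 0 0 0 0 0.2;0 0 0 0 0 -0.01 0.2;0 0 0 0 0 -0.03 0.2;0 0 0 0 0 -0.06 0.2;0 0 0 0 0 -0.08 0.2;0 0 0 0 0 -0.08 0.2;0 0 0 0 0 -0.08 0.2",
)

```text
time: 15.3
ee_pos: [0.6096, -0.0594, 0.0911]
eef_rot: [0.748, 0.664, -0.0, 0.0]
ft_force: [0.3, 1.3, -5.3]
width: 0.0402
grip_force: 39.1
```

```bash
python3 g.py .615 .159 .09 29
```

```text
t 15.3 pos [ 0.6096 -0.0594  0.0911] tilt z [ 0. -0. -1.] yaw -6.8 turn z rad -0.625 shift [ 0.2175 -0.0205  0.001 ] j [ 0.51  0.49 -0.63  1.62  0.31  1.14 -0.31] w 0.0402 F [ 0.3  1.3 -5.3] grip 39.14141473353084
```

Emit:
play_rows(
  increments="0 0 -0.1 0.034 -0.003 0 0.2;0 0 -0.2 0.068 -0.006 0 0.2;0 0 -0.3 0.102 -0.01 0 0.2;0 0 -0.4 0.136 -0.013 0 0.2;0 0 -0.5 0.17 -0.016 0 0.2;0 0 -0.6 0.2 -0.019 0 0.2;0 0 -0.625 0.2175 -0.0205 0 0.2;0 0 -0.625 0.2175 -0.0205 0 0.2",
)

```text
time: 16.1
ee_pos: [0.6139, 0.1623, 0.0903]
eef_rot: [0.506, 0.862, 0.0, -0.001]
ft_force: [-0.4, -0.1, -5.2]
width: 0.04
grip_force: 39.1
```

Emit:
play_rows(
  increments="0 0 0 0 0 0 0.2;0 0 0 0 0 0.02 0.2;0 0 0 0 0 0.04 0.2;0 0 0 0 0 0.055 0.2;0 0 0 0 0 0.055 0.2;0 0 0 0 0 0.055 0.2",
)

```text
time: 16.7
ee_pos: [0.6154, 0.1584, 0.0367]
eef_rot: [0.508, 0.861, -0.0, 0.0]
ft_force: [0.3, 0.6, -3.8]
width: 0.0397
grip_force: 39.1
```

```bash
python3 g.py .615 .159 .016 29
python3 - <<'E'
from h import *
s=cam('side');t=cam('top')
cv2.imwrite('pics/c6.png',np.hstack([cv2.resize(s['bgr'][125:205,220:300],(400,400),interpolation=cv2.INTER_CUBIC),cv2.resize(t['bgr'][140:220,170:250],(400,400),interpolation=cv2.INTER_CUBIC)]))
E
```

```text
t 16.7 pos [0.6154 0.1584 0.0367] tilt z [-0. -0. -1.] yaw 28.9 turn z rad -0.002 shift [ 0.0007 -0.      0.0207] j [ 0.23  0.64 -0.75  1.59  0.47  1.1  -0.13] w 0.0397 F [ 0.3  0.6 -3.8] grip 39.14180630352348
```

View pics/c6.png

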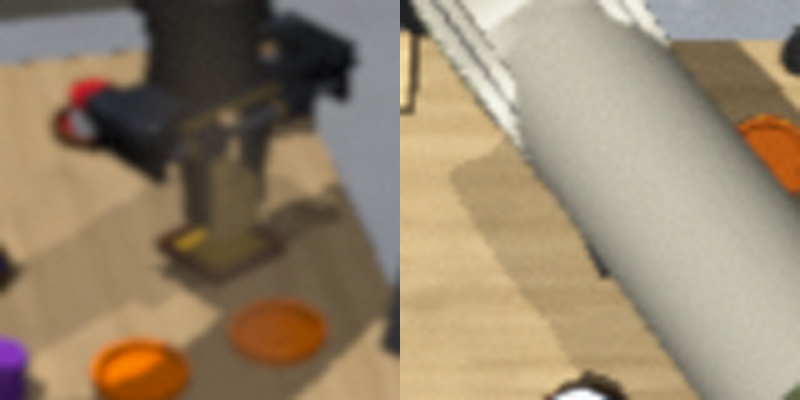

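The side view shows the block just over the yellow tray, at about (232,225) in the left crop. It looks slightly right of the tray centre (220,243), so I'll check that by projection.

Run:
```python
from h import *
s=cam('side');p=read_state()['ee_pos'];q=R.from_quat(read_state()['eef_rot'])
def sq(cx,cy,z,h,deg):
    a=np.radians(deg+45+90*np.arange(4));return np.c_[cx+h*2**.5*np.cos(a),cy+h*2**.5*np.sin(a),0*a+z]
f=lambda P:((proj(s,P)-[220,125])*5).round().tolist()
print('tcp',f([p]),'tray top',f(sq(.615,.159,.012,.0335,29)),'block bot',f(sq(p[0],p[1],p[2]-.012,.02,29)),'block top',f(sq(p[0],p[1],p[2]+.028,.02,29)))
m=mask(s,(8,60,25),(25,255,75),(248,160,280,184)); 
if m: print((m[1]-[220,125])*5,m[2], plane(s,m[1],.012))
```

```text
tcp [[223.0, 208.0]] tray top [[227.0, 204.0], [156.0, 237.0], [217.0, 276.0], [288.0, 241.0]] block bot [[226.0, 201.0], [184.0, 221.0], [220.0, 244.0], [263.0, 224.0]] block top [[226.0, 154.0], [183.0, 173.0], [220.0, 196.0], [263.0, 176.0]]
[196.875 195.375] [257 160   5  10  40] [[0.60889525 0.22059078 0.012     ]]
```

Projection agrees: the block spans columns 184–263, partly hidden by a finger. Lower and release.

Emit:
play_rows(
  increments="0 0 0 0 0 0.01 0.2;0 0 0 0 0 0.017 0.2;0 0 0 0 0 0.02 0.2;0 0 0 0 0 0.0205 0.2;0 0 0 0 0 0.0205 0.2",
)

```text
time: 17.35
ee_pos: [0.6151, 0.1591, 0.0158]
eef_rot: [0.508, 0.862, -0.0, -0.0]
ft_force: [0.9, -0.9, -5.0]
width: 0.0404
grip_force: 39.1
```

Emit:
play_rows(
  increments="0 0 0 0 0 0 0.75;0 0 0 0 0 0 0.75;0 0 0 0 0 0 0.75;0 0 0 0 0 -0.01 0.75;0 0 0 0 0 -0.04 0.9;0 0 0 0 0 -0.08 1;0 0 0 0 0 -0.1 1;0 0 0 0 0 -0.1 1",
)

```text
time: 18.15
ee_pos: [0.6171, 0.1601, 0.1207]
eef_rot: [0.508, 0.862, 0.002, 0.002]
ft_force: [-0.1, 0.7, 0.6]
width: 0.0849
grip_force: 0.0
```

```bash
python3 g.py .416 -.2395 .1 -12.6
```

```text
t 18.15 pos [0.6171 0.1601 0.1207] tilt z [ 0.006  0.001 -1.   ] yaw 29.0 turn z rad 0.726 shift [-0.252  -0.3697  0.0188] j [ 0.26  0.55 -0.8   1.52  0.41  1.23 -0.09] w 0.0849 F [-0.1  0.7  0.6] grip 0.0
```

Emit:
play_rows(
  increments="0 0 0.09 -0.024 -0.036 0 1;0 0 0.18 -0.048 -0.071 0 1;0 0 0.27 -0.073 -0.107 0 1;0 0 0.36 -0.098 -0.143 0 1;0 0 0.45 -0.122 -0.179 0 1;0 0 0.54 -0.146 -0.214 0 1;0 0 0.63 -0.17 -0.25 0 1;0 0 0.726 -0.195 -0.286 0 1",
)

```text
time: 18.95
ee_pos: [0.4583, -0.1514, 0.1161]
eef_rot: [0.782, 0.624, -0.0, 0.0]
ft_force: [0.6, -0.3, 0.2]
width: 0.0871
grip_force: 0.0
```

Emit:
play_rows(
  increments="0 0 0 0 0 0 1;0 0 0 0 0 0 1",
)

```text
time: 19.15
ee_pos: [0.4591, -0.1508, 0.1161]
eef_rot: [0.781, 0.625, -0.0, 0.0]
ft_force: [0.6, 1.2, -0.5]
width: 0.0868
grip_force: 0.0
```

```bash
python3 g.py .416 -.2395 .05 -12.6
python3 - <<'E'
from h import *
t=cam('top')
cv2.imwrite('pics/c7.png',np.hstack([cv2.resize(t['bgr'][140:220,170:250],(400,400),interpolation=cv2.INTER_CUBIC),cv2.resize(t['bgr'][205:255,295:345],(400,400),interpolation=cv2.INTER_CUBIC)]))
E
```

```text
t 19.15 pos [ 0.4591 -0.1508  0.1161] tilt z [ 0. -0. -1.] yaw -12.7 turn z rad -0.002 shift [-0.096  -0.0225  0.0661] j [ 0.82  0.17 -0.64  1.93  0.11  1.08 -0.09] w 0.0868 F [ 0.6  1.2 -0.5] grip 0.0
```

View pics/c7.png

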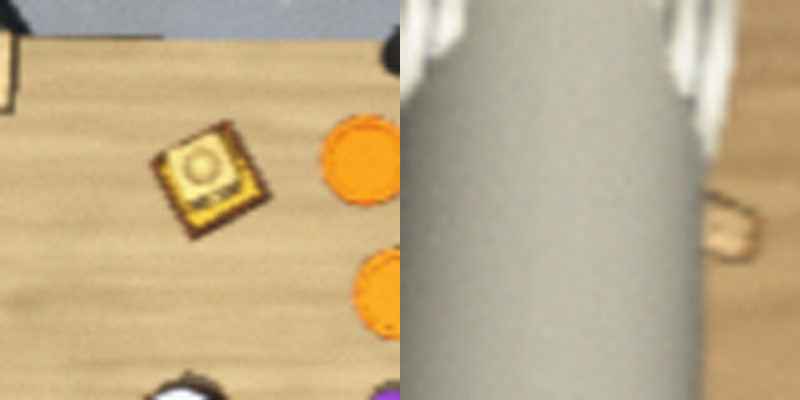

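The block sits square in the yellow tray, at (205,170) in the left crop; the apparent shift is height parallax. Move over the clamp.

Emit:
play_rows(
  increments="0 0 0 -0.035 -0.008 0.01 1;0 0 0 -0.07 -0.016 0.02 1;0 0 0 -0.096 -0.0225 0.03 1;0 0 0 -0.096 -0.0225 0.045 1;0 0 0 -0.096 -0.0225 0.065 1;0 0 0 -0.096 -0.0225 0.08 1;0 0 0 -0.096 -0.0225 0.08 1;0 0 0 -0.096 -0.0225 0.08 1",
)

```text
time: 20.0
ee_pos: [0.4174, -0.2378, 0.0363]
eef_rot: [0.78, 0.626, 0.0, -0.0]
ft_force: [0.9, 0.0, -0.8]
width: 0.0866
grip_force: 0.0
```

```bash
python3 g.py .416 -.2395 .0065 -12.6
python3 - <<'E'
from h import *
s=cam('side')
cv2.imwrite('pics/c8.png',cv2.resize(s['bgr'][190:290,180:280],(500,500),interpolation=cv2.INTER_CUBIC))
E
```

```text
t 20.0 pos [ 0.4174 -0.2378  0.0363] tilt z [ 0.     0.001 -1.   ] yaw -12.5 turn z rad 0.002 shift [-0.002  -0.001   0.0298] j [ 0.92  0.27 -0.55  2.01  0.17  0.91  0.07] w 0.0866 F [ 0.9  0.  -0.8] grip 0.0
```

View pics/c8.png

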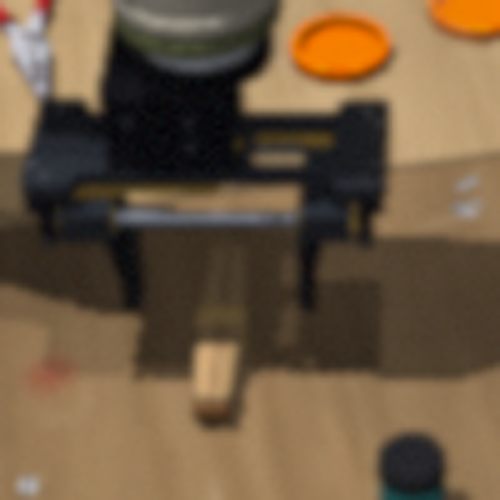

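The clamp lies centred between the open fingers, with the band near (217,320) in the crop. Descend and close, then lift once the grip reads.

Emit:
play_rows(
  increments="0 0 0 -0.002 -0.001 0.015 1;0 0 0 -0.002 -0.001 0.025 1;0 0 0 -0.002 -0.001 0.03 1;0 0 0 -0.002 -0.001 0.03 0.1;0 0 0 -0.002 -0.001 0.03 0.1;0 0 0 -0.002 -0.001 0.03 0.1;0 0 0 -0.002 -0.001 0.03 0.1;0 0 0 -0.002 -0.001 0.03 0.1",
  grip_force=25,
)

```text
time: 20.85
ee_pos: [0.4153, -0.2407, 0.0063]
eef_rot: [0.78, 0.625, 0.0, 0.0]
ft_force: [0.1, -0.2, -0.1]
width: 0.055
grip_force: 0.0
```

Emit:
play_rows(
  increments="0 0 0 0 0 0 0.1;0 0 0 0 0 0 0.1;0 0 0 0 0 0 0.1;0 0 0 0 0 0 0.1;0 0 0 0 0 0 0.1;0 0 0 0 0 0 0.1;0 0 0 0 0 0 0.1",
)

```text
time: 21.55
ee_pos: [0.4152, -0.2407, 0.0061]
eef_rot: [0.78, 0.625, 0.0, 0.0]
ft_force: [-0.1, -0.0, 0.8]
width: 0.0238
grip_force: 25.0
```

```bash
python3 g.py .416 -.2395 .0065 -12.6
```

```text
t 21.55 pos [ 0.4152 -0.2407  0.0061] tilt z [ 0. -0. -1.] yaw -12.6 turn z rad -0.0 shift [ 0.0013  0.0005 -0.0004] j [ 0.91  0.32 -0.53  2.03  0.21  0.85  0.04] w 0.0238 F [-0.1 -0.   0.8] grip 24.988449483644217
```

Grip holds at 24 mm. Lift and start across.

Emit:
play_rows(
  increments="0 0 0 0 0 -0.01 0.1;0 0 0 0 0 -0.03 0.1;0 0 0 0 0 -0.06 0.1;0 0 0 0.01 0 -0.09 0.1;0 0 0 0.04 0 -0.115 0.1;0 0 0 0.08 0 -0.115 0.1;0 0 0 0.12 0 -0.115 0.1;0 0 0 0.16 0 -0.115 0.1",
)

```text
time: 22.35
ee_pos: [0.4502, -0.0831, 0.122]
eef_rot: [0.781, 0.625, 0.0, 0.001]
ft_force: [-0.1, -0.1, -0.7]
width: 0.0237
grip_force: 25.0
```

Emit:
play_rows(
  increments="0 0 0.02 0.04 0 0 0.1;0 0 0.04 0.08 0 0 0.1;0 0 0.06 0.12 -0.004 0 0.1;0 0 0.08 0.16 -0.012 0 0.1;0 0 0.1 0.2 -0.022 0 0.1;0 0 0.125 0.23 -0.034 0 0.1;0 0 0.125 0.23 -0.034 0 0.1",
)

```text
time: 23.05
ee_pos: [0.4658, 0.1525, 0.1219]
eef_rot: [0.816, 0.578, 0.001, -0.001]
ft_force: [0.5, 0.3, 0.1]
width: 0.0241
grip_force: 25.0
```

```bash
python3 g.py .3935 .3205 .1 -19.8;python3 - <<'E'
from h import *
s=cam('side');t=cam('top')
cv2.imwrite('pics/c9.png',np.hstack([cv2.resize(s['bgr'][100:220,150:270],(400,400),interpolation=cv2.INTER_CUBIC),cv2.resize(t['bgr'][160:280,140:260],(400,400),interpolation=cv2.INTER_CUBIC)]))
E
```

```text
t 23.05 pos [0.4658 0.1525 0.1219] tilt z [ 0.     0.002 -1.   ] yaw -19.4 turn z rad 0.007 shift [ 0.1344 -0.124   0.0222] j [ 0.39  0.22 -0.88  1.9   0.19  1.11 -0.89] w 0.0241 F [0.5 0.3 0.1] grip 24.98746604193002
```

View pics/c9.png

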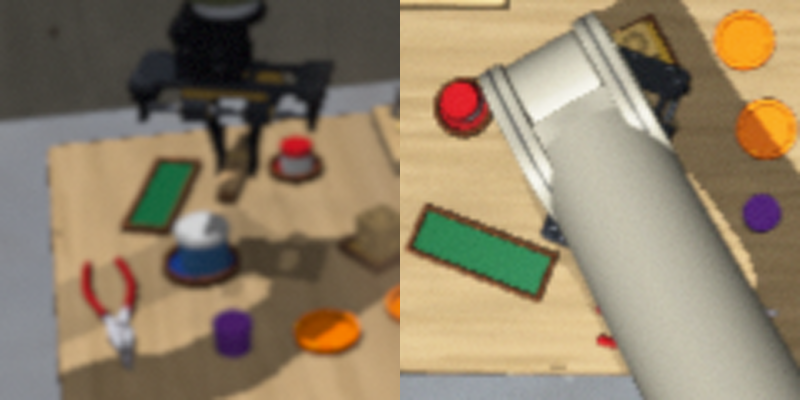

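The clamp is held level, at (237,170) in the left crop. On to the green tray, stopping above it.

Emit:
play_rows(
  increments="0 0 0 0.027 -0.025 0 0.1;0 0 0 0.054 -0.05 0 0.1;0 0 0 0.081 -0.075 0 0.1;0 0 0 0.108 -0.1 0.005 0.1;0 0 0.007 0.134 -0.124 0.02 0.1;0 0 0.007 0.134 -0.124 0.05 0.1;0 0 0.007 0.134 -0.124 0.08 0.1;0 0 0.007 0.134 -0.124 0.08 0.1",
)

```text
time: 23.95
ee_pos: [0.3946, 0.3125, 0.038]
eef_rot: [0.82, 0.572, -0.003, 0.0]
ft_force: [0.1, -0.6, -1.2]
width: 0.0242
grip_force: 25.0
```

Emit:
play_rows(
  increments="0 0 0 0 0 0 0.1",
)

```text
time: 24.05
ee_pos: [0.3962, 0.3146, 0.0416]
eef_rot: [0.82, 0.572, -0.0, 0.0]
ft_force: [-0.5, -0.2, -0.2]
width: 0.0235
grip_force: 25.0
```

```bash
python3 g.py .3935 .3205 .011 -19.8;python3 - <<'E'
from h import *
s=cam('side')
cv2.imwrite('pics/c10.png',cv2.resize(s['bgr'][110:190,160:240],(560,560),interpolation=cv2.INTER_CUBIC))
st=read_state();p=st['ee_pos'];m=R.from_quat(st['eef_rot']).as_matrix()
f=lambda P:((proj(s,P)-[160,110])*7).round().tolist()
print('clamp predicted ends bottom/top',f([p+m[:,0]*d-[0,0,h] for d in(.064,-.064) for h in(.0065,-.0165)]),'tcp',f([p]))
a=np.radians(70.2);u=np.array([np.cos(a),np.sin(a),0]);v=np.array([u[1],-u[0],0]);c=np.array([.3935,.3205,.01])
print('tray',f([c+u*i*.078+v*j*.0275 for i,j in((1,1),(1,-1),(-1,-1),(-1,1))]))
E
```

```text
t 24.05 pos [0.3962 0.3146 0.0416] tilt z [-0.001 -0.001 -1.   ] yaw -20.2 turn z rad -0.008 shift [ 0.0046 -0.0046  0.0306] j [ 0.02  0.41 -0.9   1.93  0.38  0.99 -1.4 ] w 0.0235 F [-0.5 -0.2 -0.2] grip 24.985970954876393
clamp predicted ends bottom/top [[303.0, 237.0], [300.0, 200.0], [241.0, 358.0], [236.0, 319.0]] tcp [[272.0, 285.0]]
tray [[354.0, 264.0], [259.0, 258.0], [181.0, 406.0], [284.0, 413.0]]
```

View pics/c10.png

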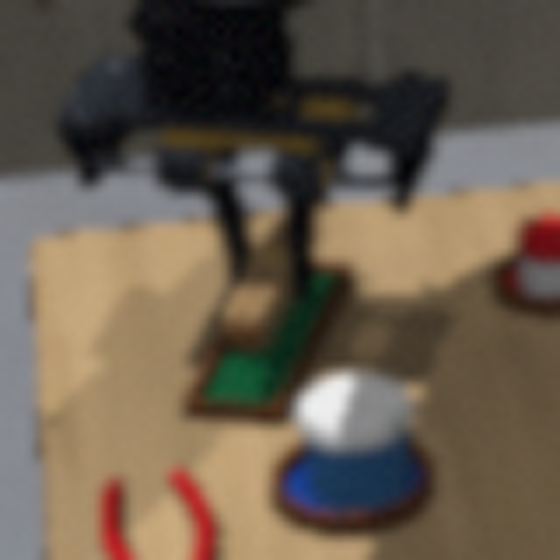

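The clamp's near end is at about (243,345) in the crop. That is about 9 px further along than predicted, so the clamp may sit up to 8 mm along its length in the hand. I'll take half of that out, lower to near the rim and look.

Emit:
play_rows(
  increments="0 0 -0.008 0.0006 -0.0046 0 0.1;0 0 -0.008 0.0006 -0.0046 0.01 0.1;0 0 -0.008 0.0006 -0.0046 0.02 0.1;0 0 -0.008 0.0006 -0.0046 0.02 0.1;0 0 -0.008 0.0006 -0.0046 0.02 0.1;0 0 -0.008 0.0006 -0.0046 0.02 0.1",
)

```text
time: 24.7
ee_pos: [0.3917, 0.3177, 0.0211]
eef_rot: [0.818, 0.576, 0.0, -0.0]
ft_force: [-0.1, 0.6, -0.6]
width: 0.0234
grip_force: 25.0
```

```bash
python3 g.py .3935 .3205 .0115 -19.8;python3 - <<'E'
from h import *
s=cam('side')
st=read_state();p=st['ee_pos'];m=R.from_quat(st['eef_rot']).as_matrix()
print('near end bottom,top',proj(s,[p-m[:,0]*.064-[0,0,h] for h in(.0065,-.0165)]).round(1).tolist())
for c in(192,193,194,195): print(c,[(r,s['bgr'][r,c].tolist()) for r in range(150,172)])
E
```

```text
t 24.7 pos [0.3917 0.3177 0.0211] tilt z [ 0.  0. -1.] yaw -19.7 turn z rad 0.002 shift [0.0032 0.0008 0.0096] j [-0.01  0.44 -0.88  1.94  0.41  0.95 -1.43] w 0.0234 F [-0.1  0.6 -0.6] grip 24.98625700827688
near end bottom,top [[193.7, 165.8], [193.0, 160.4]]
192 [(150, [35, 45, 52]), (151, [40, 49, 58]), (152, [28, 36, 43]), (153, [27, 35, 40]), (154, [36, 49, 59]), (155, [53, 71, 89]), (156, [62, 88, 108]), (157, [72, 102, 126]), (158, [78, 111, 138]), (159, [75, 105, 133]), (160, [57, 84, 108]), (161, [42, 63, 87]), (162, [31, 55, 74]), (163, [39, 63, 57]), (164, [47, 79, 36]), (165, [51, 86, 24]), (166, [49, 81, 38]), (167, [38, 66, 57]), (168, [28, 47, 59]), (169, [45, 66, 86]), (170, [82, 112, 136]), (171, [107, 146, 174])]
193 [(150, [21, 25, 26]), (151, [24, 28, 31]), (152, [26, 30, 34]), (153, [30, 38, 46]), (154, [46, 65, 80]), (155, [71, 99, 121]), (156, [84, 117, 145]), (157, [90, 127, 156]), (158, [93, 131, 160]), (159, [85, 121, 149]), (160, [64, 92, 118]), (161, [42, 64, 90]), (162, [31, 51, 72]), (163, [34, 56, 57]), (164, [42, 72, 38]), (165, [48, 80, 26]), (166, [4
[... 388 characters left out ...]
), (162, [29, 49, 72]), (163, [29, 48, 56]), (164, [35, 58, 39]), (165, [37, 61, 22]), (166, [36, 60, 30]), (167, [27, 51, 47]), (168, [26, 42, 59]), (169, [42, 61, 82]), (170, [80, 110, 134]), (171, [111, 152, 179])]
195 [(150, [34, 53, 65]), (151, [39, 59, 72]), (152, [42, 58, 73]), (153, [44, 61, 75]), (154, [53, 75, 92]), (155, [71, 101, 126]), (156, [88, 122, 152]), (157, [91, 128, 158]), (158, [90, 127, 157]), (159, [83, 117, 144]), (160, [62, 89, 113]), (161, [42, 64, 90]), (162, [28, 47, 72]), (163, [28, 43, 55]), (164, [30, 45, 39]), (165, [28, 47, 21]), (166, [28, 47, 27]), (167, [26, 44, 46]), (168, [24, 41, 60]), (169, [40, 59, 81]), (170, [80, 108, 133]), (171, [113, 152, 181])]
```

Emit:
play_rows(
  increments="0 0 0 0 0.001 0.004 0.1;0 0 0 0 0.001 0.007 0.1;0 0 0 0 0.001 0.009 0.1;0 0 0 0 0.001 0.009 0.1;0 0 0 0 0.001 0.009 0.1",
)

```text
time: 25.25
ee_pos: [0.3925, 0.3173, 0.012]
eef_rot: [0.818, 0.576, -0.0, -0.0]
ft_force: [1.1, -0.0, -1.4]
width: 0.0236
grip_force: 25.0
```

```bash
python3 g.py .3935 .3205 .0115 -19.8
```

```text
t 25.25 pos [0.3925 0.3173 0.012 ] tilt z [-0. -0. -1.] yaw -19.7 turn z rad 0.002 shift [ 0.0034 -0.0001  0.0005] j [-0.01  0.45 -0.87  1.95  0.43  0.94 -1.44] w 0.0236 F [ 1.1 -0.  -1.4] grip 24.98630121583119
```

No contact, and the clamp's underside is below the rim. Release and retreat.

Emit:
play_rows(
  increments="0 0 0 0 0 0.0005 0.2;0 0 0 0 0 0.0005 0.35;0 0 0 0 0 0.0005 0.5;0 0 0 0 0 0 0.6;0 0 0 0 0 -0.01 0.6;0 0 0 0 0 -0.04 0.8;0 0 0 0 0 -0.08 1;0 0 0 0 0 -0.12 1",
)

```text
time: 26.05
ee_pos: [0.392, 0.3174, 0.1339]
eef_rot: [0.817, 0.576, -0.0, -0.0]
ft_force: [1.3, 0.6, -1.2]
width: 0.0684
grip_force: 0.0
```

Emit:
play_rows(
  increments="0 0 0 -0.03 0.01 0 1;0 0 0 -0.06 0.02 0 1;0 0 0 -0.1 0.03 0 1;0 0 0 -0.14 0.04 0 1;0 0 0 -0.18 0.05 0 1;0 0 0 -0.22 0.05 0 1;0 0 0 -0.26 0.05 0 1;0 0 0 -0.3 0.05 0 1",
)

```text
time: 26.85
ee_pos: [0.3379, 0.0168, 0.1328]
eef_rot: [0.818, 0.576, 0.001, 0.001]
ft_force: [1.2, -1.5, -0.3]
width: 0.0872
grip_force: 0.0
```

Run:
```python
from h import *
s=cam('side');t=cam('top')
cv2.imwrite('pics/c11.png',np.hstack([cv2.resize(s['bgr'][125:225,160:290],(390,300),interpolation=cv2.INTER_CUBIC),cv2.resize(t['bgr'][155:255,138:268],(390,300),interpolation=cv2.INTER_CUBIC)]))
```

```text
(no output)
```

View pics/c11.png

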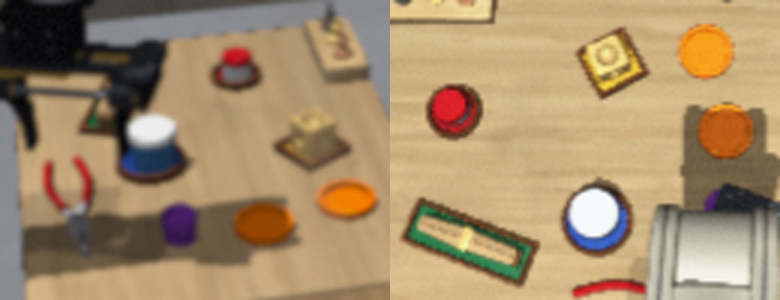

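The top view (right half) shows all four items in their holders: the clamp at (468,240) with green all round, block (612,58), red pot (453,108) and blue pot (597,215). Let it settle, then hand in.

Emit:
play_rows(
  increments="0 0 0 0 0 0 1;0 0 0 0 0 0 1;0 0 0 0 0 0 1",
)

```text
time: 27.25
ee_pos: [0.3388, 0.0189, 0.1322]
eef_rot: [0.817, 0.576, 0.0, 0.0]
ft_force: [-1.2, -0.4, 0.4]
width: 0.0872
grip_force: 0.0
```

```bash
python3 -c "
from bench import *
print(close_job())"
```

```text
the job is handed in; nothing more can be done
None
```

The blue pot, red-lidded pot, brass block and wood clamp are each in their own holder, moved in the order listed, and the job was handed in at about 27 s; the closing pictures show all four down in place, and I never moved or went near the teal pot or the dark cone, though I took no last picture of them.

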